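Load the sixth tea tin into the click-stop carousel

ROBOT

A 6-joint arm with a two-finger parallel gripper is mounted at the origin on the work surface. World frame = base frame: x ahead of the robot, y to its left, z up, the work surface at z = 0. Lengths are in m, angles in rad, forces in N, time in s.
With the tool pointing down it reaches from about 0.325 to 0.9 m from the base axis. Payload 6.1 kg.
Tool frame: the origin (TCP) lies midway between the tips of the shut fingers; the grasp point (between the pads) lies 19 mm behind it (manip.hold_point_z is the distance from the TCP to the grasp point, in m); z points along the fingers, y is the line along which they close (so a half turn about z gives the same grasp; the last joint's range is limited). The gripper opens to 85 mm and grips with 20 to 120 N. Pads are 22 mm wide; open, the fingers measure 114 mm over their backs; the gripper's body (76 mm by 85 mm) begins 54 mm behind the grasp point. The pads swing forward as they close: fully open they stand 13 mm farther back than shut.
Start: joints at [-1.463, 0.22, 1.526, -0, 1.395, -0.126], TCP at [0.145, -0.608, 0.231] pointing down, gripper open.
Joint ranges: [-2.98, 2.98], [-0.91, 2.08], [0.09, 2.57], [-1.24, 4.39], [0.2, 2.65], [-2.68, 2.68]. Speed limits (rad/s): [2.57, 2.57, 3.01, 3.14, 3.14, 3.14].

INTERFACE

Orientations are given as a unit quaternion [w, x, y, z].
In Python, from plant import manip, get_image gives the robot as it stands.
- The arm moves only by the tool apply_moves, never from a script. Its argument "steps" is a list of rows, each a list of 5 numbers: the finger opening in mm, from 0 to 85.4, then the shift along the tool's x, y, z in mm, then the turn about the tool's z in degrees. In form: [[gripper, dx, dy, dz, roll], ...]. A call has 1 to 20 rows; each row is the pose to reach, as a shift and turn from the pose commanded when the call began, along the tool's axes at that moment; what a row does not reach only later rows make up. A row lasts 1/10 s, in which the tool goes at most 50 mm and 8.59 degrees, less where a joint would pass 70% of its speed; a pose out of reach is approached as far as the arm can. A call with a gripper value outside its range is refused whole. The fingers move at their own pace and stop on an object; "squeeze" is the grip in N (left out, the last holds). Time passes only in rows, so rows that repeat a pose let the fingers close. It gives the time, the measured TCP pose, the force, the opening and the grip force at its end, in the units of the state.
- manip.observe(): the state, without advancing time (a new reading comes with each control period).
- get_image(name): name is "scene" or "top" or "wrist"; returns a dict with "frame" (480x640x3 uint8, blue, green, red), "depth" (480x640 float32, m along the optical axis (not along the pixel's ray), 0 where there is no reading), "fx", "fy", "cx", "cy" (pixels), "k1" (the pictures are not rectified: a ray, as slopes to the right and down, at radius r is drawn at 1 + k1 r^2 times it, then the intrinsics apply), "world_to_cam" (4x4, takes a point from world to camera coordinates). Camera axes: x right, y up, looking along -z (the intrinsics and any distortion apply to the point x, -y, -z); pixel columns grow to the right and rows downward; lengths in m; the calibration is good to about 2 mm. A picture is of the moment at which its call begins.
- manip.sign_off(): hands the job in; it is judged then, once.
The state is a dict: "clock": time; "joint_positions": joint angles; "dq": joint speeds; "effort": joint torques, N m; "tcp_pos": TCP position; "eef_rot": TCP orientation; "ft_force": force on the tool from outside, world axes, zero at the start; "ft_torque": the same for the moment, N m; "finger_gap": opening from 0.0 (shut) to 1.0 (fully open); "finger_force": force on a finger pad.
Only numpy, scipy, OpenCV 4.12 (cv2) and the standard library are available. Lean on these libraries where they do the work, as an engineer would, in place of code of your own. Each camera call takes 0.05 s, during which the arm holds its last target. There are 200 camera calls.

TASK

Turn the tea-tin carousel by one click, clockwise seen from above, so that its empty bay comes to the front over the tongue of its foot. Then take the tea tin out of the wooden caddy and stand it in that bay, between the bay's side walls flat on its floor and as far in as the other tins are in theirs, without dropping it or tipping it over. Leave the carousel resting in its click, and do not disturb the bottle, mug and jar.

Things in the scene. Friction and masses are not known exactly. Their poses are not given: they have to be found in the camera images.
- stand: fixed black round foot of the carousel, 250 mm across, 28 mm high; origin on the counter under the turning axis, z up. Its front is its own -x side, where a black tongue 50 mm wide, 12 mm high reaches 195 mm from the axis (the round wooden deck above, top 38 mm over the counter, reaches 158 mm). It is fixed on either side of the counter, at various yaws.
- carousel (a joint): turn of the carousel deck in rad about its upright axis, 0 at the start, growing clockwise seen from above. It clicks to rest every 60 degrees (1.047 rad). Turning it takes up to about 0.2 N m; let go within some 20 degrees of a click, it settles there by itself within about a second.
- handle (a point): middle of the carousel's handle, on the turning axis, 175 mm over the counter: a level dark steel bar 74 mm long, 13 mm thick, 45 mm tall (153 to 198 mm over the counter) on a centre column 22 mm across. The bar lies 150 degrees from this point's x axis towards its y axis; the axes turn with the deck and match the stand's at the start.
- bay (a point): middle of the floor of the empty bay, on the deck 38 mm over the counter, 115 mm from the axis; outwards is 240 degrees from the point's x axis towards its y axis (axes turn with the deck). The deck has six equal bays 60 degrees apart; the other five hold identical tins, fixed. After the one click this bay lies over the tongue.
- front_mark (a point): on the tongue of the foot, 180 mm from the axis, 12 mm above the counter: the front direction of the carousel.
- tin: loose plain steel tea tin, a box 64 mm (its x) by 46 mm (its y) by 100 mm (z), 0.15 to 0.31 kg; origin at the centre of its underside. It stands in the caddy with its axes along the caddy's. Either narrow end may point outwards in the bay.
- caddy: fixed dark wooden caddy, 108 mm (x) by 64 mm (y), floor 8 mm thick; origin at the centre of its underside. End boards across x, 84 mm apart inside, rise to 112 mm, leaving no room for fingers at the tin's narrow ends; rails along the y sides rise to 20 mm, 56 mm apart inside. So here the tin is taken across y, by its wide faces.
- oil_bottle: amber glass bottle, 60 mm across, 170 mm high, origin at the centre of its underside; leave alone.
- mug: white mug, 80 mm across, 90 mm high, origin at the centre of its underside; leave alone.
- jar: glass jar, 76 mm across, 110 mm high, origin at the centre of its underside; leave alone.
- bay_end (a point): middle of the bay's outer end, on its floor, 152 mm from the axis. The bay is two upright parallel walls 4 mm thick, 60 mm apart, 106 mm high, from 78 to 152 mm from the axis; open at the top and both ends. The tin fits only with its 64 mm length pointing outwards, and beside it there is no room for fingers: hold it by its narrow ends (72 mm free between tin and column).
- counter (a point): a point on the bare wooden counter (height 0), straight ahead of the robot: the counter is free for at least 50 mm around it, and for some 90 mm around a point 30 mm from it towards the caddy's side (y), so the tin can be set down there and taken again by its ends.
Mind the look-alikes: they are no part of the job. Of the things shaped like the tin, the steel one is meant.

How it is judged:
On the way, in this order (a step that is already met when the one before it is completed fails the run):
1. the carousel rests one click clockwise (within 0.09 rad) (value of joint carousel between 0.957 and 1.137 rad), for 0.2 s.
2. the tin stands in the empty bay (horizontal distance between tin and bay below 0.018 m and z of tin in the frame of bay below 0.004 m and angle between tin's own z axis and vertical below 0.06 rad), for 0.2 s.
At the end, for the whole second after the job is handed in: The carousel rests at one click clockwise from its start (1.047 rad within 0.09), its empty bay at the front; the tin stands upright (within 0.06 rad) on that bay's floor (within 4 mm), its centre within 18 mm of the bay's centre, released and at rest (all of step 1 and all of step 2 and velocity of joint carousel between -0.05 and 0.05 rad/s and z of tin in the frame of bay above -0.004 m and linear speed of tin below 0.02 m/s); the robot touches nothing.
It fails at once if the carousel is turned the wrong way or on past the click (value of joint carousel above 1.55 rad or value of joint carousel below -0.5 rad).
It fails at once if the tin is dropped (moves faster than 0.45 m/s with no finger on it) (contact force between the fingers and tin below 0.05 N and linear speed of tin above 0.45 m/s).
It fails at once if the tin is knocked over (angle between tin's own z axis and vertical above 1 rad).
It fails at once if the bottle, mug or jar is moved by more than 30 mm (distance of any of oil_bottle, mug, jar from where it was at the start of the episode above 0.03 m).
It also fails if it takes over 72 s, if anything falls off the work surface, if the arm or the gripper's body presses on something with over 40 N, if the wrist force passes 120 N, or if a joint passes its speed limit or range.

## Working session

There is one attempt and no reset: what is moved stays moved. The work goes in short steps, Python scripts to look and compute and a tool call to move; the robot and the scene stay as the last step left them, time stands still between calls to the robot, and variables do not carry over. Pictures are saved under pics/ and viewed, at most 10 in all, crops included, and the job is handed in when it is done.

Besides the shell and the picture viewer there is one more tool, called as name([rows], argument=value, ...), one row to a line, values as JSON. apply_moves: Moves the arm, as the interface text tells. Its arguments: {"type":"object","properties":{"steps":{"type":"array"},"squeeze":{"type":"number"}},"required":["steps"]}

```bash
ls; mkdir -p pics; cat > h.py <<'E'
import numpy as np, cv2
from plant import manip, get_image
def cloud(im):
    h,w=im["depth"].shape; v,u=np.mgrid[0:h,0:w].astype(float)
    xd=(u-im["cx"])/im["fx"]; yd=(v-im["cy"])/im["fy"]; x,y=xd.copy(),yd.copy()
    for _ in range(8):
        s=1+im["k1"]*(x*x+y*y); x,y=xd/s,yd/s
    d=im["depth"].astype(float)
    P=np.stack([x*d,-y*d,-d,np.ones_like(d)],-1)
    W=P@np.linalg.inv(np.array(im["world_to_cam"])).T
    W=W[...,:3]; W[d==0]=np.nan
    return W
E
python3 - <<'E'
from h import *
import pickle
D={}
for n in("scene","top"):
    im=get_image(n); D[n]=im; cv2.imwrite(f"pics/{n}0.png",im["frame"])
pickle.dump(D,open("d0.pkl","wb"))
print(manip.observe())
E
```

```text
pics
{'clock': 0.1, 'joint_positions': array([-1.46307139e+00,  2.21171640e-01,  1.52751513e+00,  1.52273122e-05,
        1.39465946e+00, -1.26129627e-01]), 'dq': array([ 0.00022708, -0.00133788, -0.00436185,  0.00066037,  0.0001596 ,
       -0.00178053]), 'effort': array([ 4.52641189e-04, -4.98245394e+01, -3.90547085e+01, -2.05082101e-04,
        5.69911266e-03,  1.64268863e-05]), 'tcp_pos': array([ 0.14475518, -0.60745045,  0.23028376]), 'eef_rot': array([-8.76677071e-04,  9.93171565e-01,  1.16659650e-01,  1.55627151e-05]), 'ft_force': array([ 0.13170322, -0.74263576, -1.20129217]), 'ft_torque': array([-0.05330149, -0.00616052, -0.01619752]), 'finger_force': 0.0, 'finger_gap': 0.9992062339130812}
```

View pics/scene0.png

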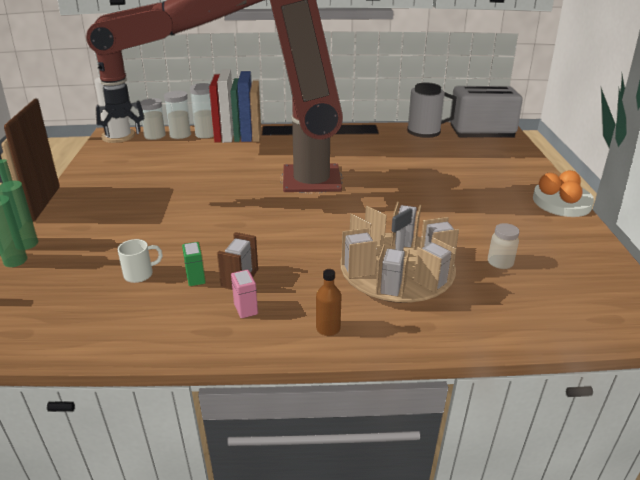

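View pics/top0.png

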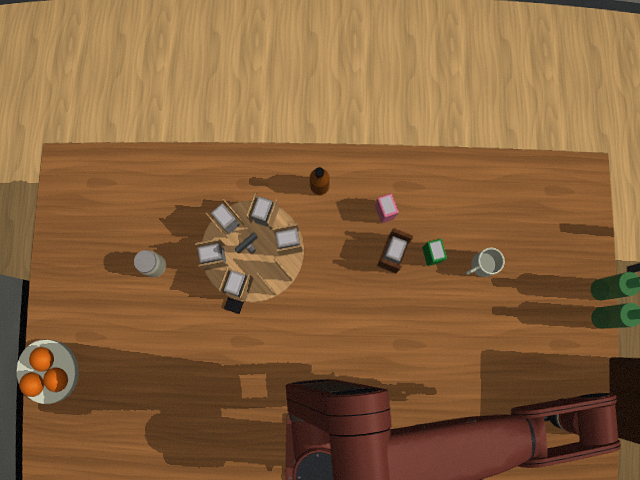

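The scene view shows the caddy with the steel tin at about (238,260) and the carousel at (398,265). In the top view the carousel is centred near (252,251), the black tongue is at (235,305) and the empty bay near (283,280). The caddy is at (396,250), with decoys at (387,207) and (434,251).

```bash
python3 - <<'E'
from h import *
import pickle
D=pickle.load(open("d0.pkl","rb")); im=D["top"]; W=cloud(im); f=im["frame"].astype(int)
print(W[300,330],W[251,252],W[305,235], W[250,396])
z=W[...,2]; v,u=np.mgrid[0:480,0:640]
print("counter z",np.nanmedian(z[300:340,300:400]))
hsv=cv2.cvtColor(im["frame"],cv2.COLOR_BGR2HSV)
roi=(u>190)&(u<315)&(v>185)&(v<320)
deck=roi&(abs(z-.038)<.008)&(hsv[...,2]>40)
c=cv2.convexHull(np.argwhere(deck)[:,::-1].astype(np.int32))[:,0]
P=W[c[:,1],c[:,0],:2]
A=np.c_[2*P,np.ones(len(P))]
for _ in range(3):
    s=np.linalg.lstsq(A,(P**2).sum(1),rcond=None)[0]; R=np.sqrt(s[2]+s[:2]@s[:2]); r=np.linalg.norm(P-s[:2],axis=1)-R; k=abs(r)<.004; P,A=P[k],A[k]
print("deck",s[:2],R,len(P))
def rect(m,n):
    m=cv2.morphologyEx(m.astype(np.uint8),cv2.MORPH_OPEN,np.ones((2,2)))
    nn,l,st,_=cv2.connectedComponentsWithStats(m)
    for i in range(1,nn):
        if st[i,4]<25: continue
        q=W[l==i]; r=cv2.minAreaRect((q[:,:2]*1000).astype(np.float32)); print(n,st[i,4],np.round(np.nanmean(q,0),4),np.round(r[0],1),np.round(r[1],1),round(r[2],1))
rect(roi&(z>.165)&(z<.21),"handle")
lo=(hsv[...,1]<70)&(hsv[...,2]>90)
rect(roi&(abs(z-.138)<.012)&lo,"tins")
rect(roi&(v>290)&(hsv[...,2]<40)&(abs(z-.012)<.008),"tongue")
roi2=(u>340)&(u<470)&(v>180)&(v<290)
rect(roi2&(z>.09)&(z<.13)&lo,"tin")
rect(roi2&(z>.1)&(z<.125),"all")
rect((u>100)&(u<520)&(v>150)&(v<290)&(z>.06),"any")
o=cv2.resize(im["frame"][180:320,180:520],None,fx=2.3,fy=2.3,interpolation=cv2.INTER_CUBIC);cv2.imwrite("pics/c1.png",o)
E
```

```text
[ 0.44904484 -0.02572111  0.00414736] [0.58428839 0.20868985 0.08553153] [0.42753362 0.26423736 0.01132699] [ 0.59233742 -0.21620348  0.10224485]
counter z -5.759411712769058e-05
deck [0.60395518 0.20733394] 0.16219326472704046 9
handle 171 [0.5915 0.2138 0.1718] [598.2 216.7] [24.8 76.3] 41.2
tins 314 [0.7002 0.1768 0.1373] [699.8 177.4] [43.8 63.3] 73.8
tins 317 [0.6756 0.2891 0.1361] [678.6 289.8] [62.3 46. ] 41.5
tins 329 [0.6146 0.0996 0.1358] [620.6 101. ] [53.2 62. ] 11.2
tins 307 [0.5671 0.3255 0.1363] [568.9 325.3] [42.4 58.8] 13.8
tins 328 [0.4826 0.248  0.1361] [483.1 248.8] [39.2 63.5] 67.7
tongue 158 [0.4237 0.2671 0.0106] [423.9 267.1] [46.3 35.7] 73.4
tin 177 [ 0.7262 -0.1942  0.1004] [ 725.6 -194.6] [49.8 34.6] 15.5
tin 304 [ 0.5932 -0.2188  0.1008] [ 597.8 -223. ] [50.2 75.6] 68.9
tin 183 [ 0.5926 -0.3413  0.1009] [ 592.7 -341.2] [50.1 35.7] 12.5
all 95 [ 0.6379 -0.2352  0.1054] [ 637.3 -244.4] [76.3 26.7] 88.9
all 322 [ 0.592  -0.2173  0.1007] [ 598.  -222.4] [51.3 76.9] 67.4
all 92 [ 0.5493 -0.2014  0.1014] [ 548.4 -207.8] [73. 23.] 88.0
any 372 [0.7959 0.0091 0.11
[... 229 characters left out ...]
y 429 [0.6714 0.2859 0.1242] [678.2 289.6] [62.5 47.3] 42.3
any 651 [0.6119 0.0987 0.1212] [628.9 103.1] [93.9 74.4] 12.5
any 674 [ 0.5929 -0.2169  0.0955] [ 601.5 -226.1] [ 72.8 131.7] 68.0
any 238 [0.591  0.2132 0.1478] [597.9 217.1] [24.8 77.3] 41.2
any 657 [0.5662 0.3221 0.1193] [567.5 335.8] [67.9 88.6] 14.2
any 382 [ 0.5914 -0.3392  0.0906] [ 600.1 -349.4] [65.6 74.8] 17.9
any 131 [ 0.5754 -0.5374  0.0622] [ 576.2 -540. ] [76.6 76.7] 18.6
any 545 [0.5407 0.517  0.0965] [534.  521.8] [44.2 86.1] 42.6
any 140 [ 0.5516 -0.4762  0.0632] [ 560.8 -475.5] [76.6 74.5] 12.2
any 52 [0.5237 0.1094 0.1213] [528.1 111.1] [68.1  7.6] 41.8
any 529 [0.4892 0.2469 0.1263] [486.8 249.2] [65.9 74.2] 70.1
```

View pics/c1.png

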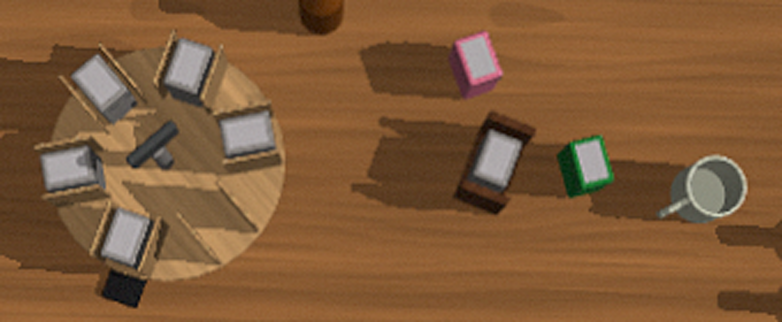

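```bash
cat > fit.py <<'E'
from h import *
def carousel(im,W):
    z=W[...,2]; hsv=cv2.cvtColor(im["frame"],cv2.COLOR_BGR2HSV)
    x,y=W[...,0],W[...,1]
    roi=np.hypot(x-.592,y-.213)<.175
    lo=(hsv[...,1]<70)&(hsv[...,2]>90)
    m=(roi&(abs(z-.138)<.005)&lo).astype(np.uint8)
    nn,l,st,_=cv2.connectedComponentsWithStats(m); C=[]
    for i in range(1,nn):
        if st[i,4]<100: continue
        r=cv2.minAreaRect((W[l==i][:,:2]*1000).astype(np.float32)); C.append(r[0]); print(st[i,4],np.round(r[0],1),np.round(r[1],1),round(r[2],1),np.round(np.mean(W[l==i],0)*1000,1))
    return np.array(C)
E
python3 - <<'E'
from fit import *
import pickle
from scipy.optimize import least_squares
D=pickle.load(open("d0.pkl","rb")); 
for n in("top","scene"):
    im=D[n]; W=cloud(im); print(n)
    C=carousel(im,W)
    def res(p):
        a=np.arctan2(C[:,1]-p[1],C[:,0]-p[0]); k=np.round((a-p[2])/(np.pi/3)); t=p[2]+k*np.pi/3
        return (C-np.c_[p[0]+115*np.cos(t),p[1]+115*np.sin(t)]).ravel()
    s=least_squares(res,[592,213,2.82]); print(s.x,np.degrees(s.x[2]),np.round(s.fun,1))
    z=W[...,2]; hsv=cv2.cvtColor(im["frame"],cv2.COLOR_BGR2HSV)
    near=(np.hypot(W[...,0]-.594,W[...,1]+.218)<.065)
    for nm,m in(("tin",near&(abs(z-.108)<.006)&(hsv[...,1]<70)&(hsv[...,2]>90)),("board",near&(abs(z-.112)<.005)&(hsv[...,2]<90)),("handle",(np.hypot(W[...,0]-.592,W[...,1]-.213)<.05)&(z>.19))):
        nn,l,st,_=cv2.connectedComponentsWithStats(m.astype(np.uint8))
        for i in range(1,nn):
            if st[i,4]<20: continue
            q=W[l==i]*1000; r=cv2.minAreaRect(q[:,:2].astype(np.float32)); print(nm,st[i,4],np.round(r[0],1),np.round(r[1],1),round(r[2],1),np.round(q.mean(0),1))
E
```

```text
top
245 [703.2 179.5] [45.  62.9] 71.5 [703.2 179.9 137.9]
253 [678.8 291.8] [64.1 44.2] 42.2 [678.8 292.5 137.8]
265 [617.1 102.4] [44.5 62.9] 12.0 [616.8 101.8 137.9]
221 [570.1 327.7] [44.2 62.4] 10.6 [570.4 327.5 137.9]
270 [485.6 251. ] [44. 62.] 71.9 [484.6 251.2 137.9]
[593.83761897 215.15047501   2.82475003] 161.84625477342362 [ 0.1  0.2 -0.7 -0.1 -0.4 -0.2 -0.1  0.   1.1  0. ]
tin 261 [ 595.3 -214.7] [43.9 61.2] 68.5 [ 594.8 -214.4  108.2]
board 46 [ 639.  -232.5] [60.2 12.4] 68.6 [ 637.6 -234.3  111.9]
board 39 [ 549.2 -204.1] [48.1 12.4] 77.6 [ 548.1 -204.5  112.3]
handle 120 [592.9 214.6] [14. 73.] 41.2 [592.5 214.9 196.3]
scene
188 [568.8 328.8] [56.1 64. ] 13.4 [572.4 328.4 139.7]
215 [614.6 105.6] [52.9 64.4] 10.1 [619.3 104.9 139.6]
243 [680.7 297.3] [65.2 55.3] 38.4 [683.9 297.6 139.5]
293 [705.3 184.6] [45.8 69.6] 71.2 [709.5 183.4 139.1]
[593.64973617 218.67394269   2.82875646] 162.07580614610205 [-0.8 -2.3 -3.1 -0.6  1.7  1.5  2.2  1.3]
tin 264 [ 599.6 -211.5] [49.1 89.2] 74.9 [ 601.2 -210.5  108.6]
handle 118 [596.  220.6] [16.6 76.8] 40.9 [599.2 219.2 197. ]
```

Measurements agree: carousel axis (593.5, 215), front direction 161.8°, handle bar at 131.5°. The tin is at about (595, -216) with its y axis at about 69–70°. Next I write a converter from target pose to tool shifts.

```bash
cat >> h.py <<'E'
from scipy.spatial.transform import Rotation as Ro
def pose():
    s=manip.observe(); q=s["eef_rot"]; R=Ro.from_quat([q[1],q[2],q[3],q[0]]).as_matrix()
    return s,np.array(s["tcp_pos"])*1000,R
def go(x,y,z,yaw):
    "yaw: world direction (deg) of tool x axis; prints shift in mm, roll in deg"
    s,p,R=pose(); a=np.degrees(np.arctan2(R[1,0],R[0,0])); d=R.T@(np.array([x,y,z])-p)
    print("now",np.round(p,1),"yaw",round(a,1),"t",round(s["clock"],2),"F",np.round(s["ft_force"],1),"-> shift",np.round(d,1),"roll",round((a-yaw+180)%360-180,1))
E
python3 -c "
from h import *
go(593.3,215,250,131.6)"
```

```text
now [ 144.8 -607.5  230.3] yaw 13.4 t 0.1 F [ 0.1 -0.7 -1.2] -> shift [ 626.9 -696.2  -18.4] roll -118.2
```

apply_moves([
  [85,0,0,-20,0],
  [85,627,-696,-20,-118],
  [85,627,-696,-20,-118],
  [85,627,-696,-20,-118],
  [85,627,-696,-20,-118],
  [85,627,-696,-20,-118],
  [85,627,-696,-20,-118],
  [85,627,-696,-20,-118],
  [85,627,-696,-20,-118],
  [85,627,-696,-20,-118],
  [85,627,-696,-20,-118],
  [85,627,-696,-20,-118],
  [85,627,-696,-20,-118],
  [85,627,-696,-20,-118],
  [85,627,-696,-20,-118],
  [85,627,-696,-20,-118],
  [85,627,-696,-20,-118],
  [85,627,-696,-20,-118],
  [85,627,-696,-20,-118],
  [85,627,-696,-20,-118],
])

```text
clock: 2.1
tcp_pos: [0.5939, 0.2172, 0.2505]
eef_rot: [-0.0, 0.411, 0.912, -0.0]
ft_force: [0.8, -0.5, 0.1]
finger_gap: 0.988
finger_force: 0.0
```

apply_moves([
  [85,0,0,0,0],
  [85,0,0,0,0],
  [85,0,0,0,0],
])

```text
clock: 2.4
tcp_pos: [0.593, 0.2135, 0.2509]
eef_rot: [-0.0, 0.412, 0.911, -0.0]
ft_force: [0.4, -0.1, 0.0]
finger_gap: 0.99
finger_force: 0.0
```

```bash
python3 -c "
from h import *
im=get_image('wrist'); cv2.imwrite('pics/w1.png',im['frame'])
W=cloud(im); z=W[...,2]; m=(np.hypot(W[...,0]-.593,W[...,1]-.215)<.05)&(z>.185)&(z<.21)
q=W[m]*1000; print(len(q)); r=cv2.minAreaRect(q[:,:2].astype(np.float32)); print(r,q.mean(0))
go(593.3,215,160,131.6)"
```

```text
2705
((593.2354736328125, 218.8960418701172), (12.988652229309082, 73.1886978149414), 42.21409606933594) [591.14087836 221.31177202 195.37622892]
now [593.1 213.2 251.2] yaw 131.3 t 2.45 F [-0.1 -0.4  0.2] -> shift [ 1.2  1.4 91.2] roll -0.3
```

apply_moves([
  [85,2,2,20,0],
  [85,2,2,50,0],
  [85,2,2,80,0],
  [85,2,2,90,0],
  [85,2,2,90,0],
  [0,2,2,90,0],
  [0,2,2,90,0],
  [0,2,2,90,0],
  [0,2,2,90,0],
  [0,2,2,90,0],
  [0,2,2,90,0],
  [0,2,2,90,0],
  [0,2,2,90,0],
], squeeze=40)

```text
clock: 3.75
tcp_pos: [0.5939, 0.2172, 0.162]
eef_rot: [0.0, 0.412, 0.911, 0.0]
ft_force: [-1.7, -0.4, 5.6]
finger_gap: 0.144
finger_force: 41.2
```

apply_moves([
  [0,0,0,0,3],
  [0,0,0,0,9],
  [0,0,0,0,15],
  [0,0,0,0,21],
  [0,0,0,0,27],
  [0,0,0,0,33],
  [0,0,0,0,39],
  [0,0,0,0,44],
  [0,0,0,0,49],
  [0,0,0,0,53],
  [0,0,0,0,56],
  [0,0,0,0,58],
  [0,0,0,0,60],
  [0,0,0,0,60],
  [0,0,0,0,60],
  [0,0,0,0,60],
])

```text
clock: 5.35
tcp_pos: [0.5925, 0.2169, 0.162]
eef_rot: [-0.0, 0.812, 0.584, -0.001]
ft_force: [-8.6, -2.3, 8.7]
finger_gap: 0.148
finger_force: 41.6
```

apply_moves([
  [40,0,0,0,0],
  [85,0,0,0,0],
  [85,0,0,0,0],
  [85,0,0,0,0],
  [85,0,0,-30,0],
  [85,0,0,-70,0],
  [85,0,0,-110,0],
  [85,0,0,-110,0],
  [85,0,0,-110,0],
])

```text
clock: 6.25
tcp_pos: [0.5945, 0.2174, 0.2729]
eef_rot: [0.001, 0.812, 0.584, 0.002]
ft_force: [-1.1, -0.0, -0.5]
finger_gap: 0.995
finger_force: 0.0
```

```bash
python3 -c "
from fit import *
im=get_image('wrist'); W=cloud(im); z=W[...,2]; m=(np.hypot(W[...,0]-.593,W[...,1]-.215)<.05)&(z>.185)&(z<.21)
q=W[m]*1000; r=cv2.minAreaRect(q[:,:2].astype(np.float32)); print(r)
go(595,-216,240,159.5)"
```

```text
((593.7284545898438, 219.41104125976562), (72.46672821044922, 12.69784927368164), 71.65216827392578)
now [593.6 217.1 271. ] yaw 71.4 t 6.3 F [ 0.7  0.5 -0.1] -> shift [-410.   139.5   31. ] roll -88.1
```

apply_moves([
  [85,-407,139,20,-88],
  [85,-407,139,20,-88],
  [85,-407,139,20,-88],
  [85,-407,139,20,-88],
  [85,-407,139,20,-88],
  [85,-407,139,20,-88],
  [85,-407,139,20,-88],
  [85,-407,139,20,-88],
  [85,-407,139,20,-88],
  [85,-407,139,20,-88],
  [85,-407,139,20,-88],
  [85,-407,139,20,-88],
  [85,-407,139,20,-88],
  [85,-407,139,20,-88],
  [85,-407,139,20,-88],
])

```text
clock: 7.8
tcp_pos: [0.5955, -0.2124, 0.251]
eef_rot: [-0.0, 0.179, 0.984, 0.0]
ft_force: [-0.1, 0.1, -0.3]
finger_gap: 0.995
finger_force: 0.0
```

```bash
python3 -c "
from fit import *
im=get_image('wrist'); cv2.imwrite('pics/w2.png',im['frame']); W=cloud(im); z=W[...,2]; hsv=cv2.cvtColor(im['frame'],cv2.COLOR_BGR2HSV)
near=(np.hypot(W[...,0]-.594,W[...,1]+.214)<.07)
for nm,m in(('tin',near&(abs(z-.108)<.006)&(hsv[...,1]<70)&(hsv[...,2]>90)),('board',near&(abs(z-.112)<.006)&(hsv[...,2]<90))):
    nn,l,st,_=cv2.connectedComponentsWithStats(m.astype(np.uint8))
    for i in range(1,nn):
        if st[i,4]<150: continue
        q=W[l==i]*1000; r=cv2.minAreaRect(q[:,:2].astype(np.float32)); print(nm,st[i,4],np.round(r[0],1),np.round(r[1],1),round(r[2],1),np.round(q.mean(0),1))
im=get_image('top'); carousel(im,cloud(im))
go(594.5,-213,62,159.5)"
```

```text
tin 4170 [ 595.1 -212.6] [45.2 63.3] 69.5 [ 593.6 -211.9  106.5]
board 185 [ 635.6 -228.2] [62.5 10. ] 60.2 [ 636.7 -226.8  108.4]
244 [702.7 179.3] [44.5 63.7] 71.5 [702.1 179.8 138.1]
221 [680.8 292.8] [61.8 43.8] 41.8 [680.3 292.2 137.9]
217 [617.7 102.8] [41. 62.] 12.5 [616.6 103.4 137.7]
221 [571.2 328.3] [40.1 59.8] 10.9 [570.8 328.6 137.6]
260 [508.2 138.7] [61.5 44. ] 40.9 [507.3 138.3 138.1]
now [ 595.6 -212.5  251.3] yaw 159.4 t 7.9 F [ 0.6 -0.1  0.7] -> shift [  0.9  -0.9 189.3] roll -0.1
```

View pics/w2.png

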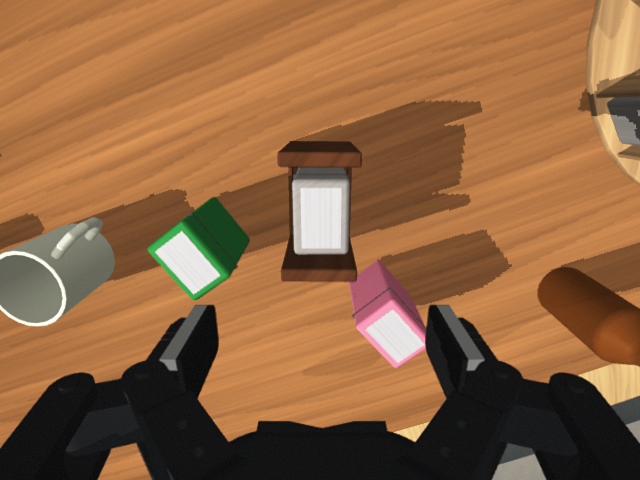

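The wrist view shows the steel tin centred at (321,212) in the caddy, square to the fingers, with the decoys clear of them. Descending to grasp.

apply_moves([
  [85,0,0,40,0],
  [85,0,0,80,0],
  [85,0,0,120,0],
  [85,0,0,155,0],
  [85,0,0,180,0],
  [85,0,0,190,0],
  [85,0,0,190,0],
  [40,0,0,190,0],
  [40,0,0,190,0],
  [40,0,0,190,0],
  [40,0,0,190,0],
  [40,0,0,190,0],
  [40,0,0,190,0],
  [40,0,0,190,0],
], squeeze=45)

```text
clock: 9.3
tcp_pos: [0.597, -0.2137, 0.0635]
eef_rot: [0.002, 0.179, 0.984, -0.001]
ft_force: [-0.8, 0.2, 5.8]
finger_gap: 0.535
finger_force: 47.1
```

```bash
python3 -c "
from h import *
go(500,-40,55,161.5)"
```

```text
now [ 597.  -213.7   63.5] yaw 159.4 t 9.3 F [-0.8  0.2  5.8] -> shift [151.9 128.4   7.9] roll -2.1
```

apply_moves([
  [40,0,0,-10,0],
  [40,0,0,-35,0],
  [40,0,0,-65,0],
  [40,0,0,-95,0],
  [40,0,0,-120,0],
  [40,0,0,-130,0],
  [40,20,17,-130,0],
  [40,45,38,-130,-2],
  [40,75,63,-130,-2],
  [40,105,89,-130,-2],
  [40,130,110,-130,-2],
  [40,147,124,-125,-2],
  [40,152,128,-110,-2],
  [40,152,128,-85,-2],
  [40,152,128,-60,-2],
  [40,152,128,-40,-2],
  [40,152,128,-25,-2],
  [40,152,128,-12,-2],
  [40,152,128,-4,-2],
  [40,152,128,2,-2],
])

```text
clock: 11.3
tcp_pos: [0.4981, -0.0398, 0.0583]
eef_rot: [-0.0, 0.162, 0.987, -0.0]
ft_force: [0.4, -1.0, -1.7]
finger_gap: 0.531
finger_force: 46.5
```

```bash
python3 -c "
from h import *
go(500,-40,55,161.5); print(manip.observe()['finger_gap'])
im=get_image('scene'); cv2.imwrite('pics/s1.png',cv2.resize(im['frame'][180:340,200:480],None,fx=2,fy=2))"
```

```text
now [498.1 -39.8  58.3] yaw 161.4 t 11.3 F [ 0.4 -1.  -1.7] -> shift [-1.9  0.5  3.3] roll -0.1
0.5313544409146558
```

View pics/s1.png

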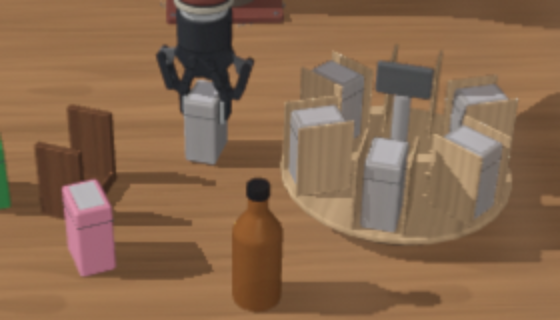

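The tin is held upright at (207,125) in the crop, just over the bare counter. Now I set it down.

apply_moves([
  [40,0,0,2,0],
  [40,0,0,4,0],
  [40,0,0,4,0],
  [40,0,0,4,0],
])

```text
clock: 11.75
tcp_pos: [0.4987, -0.0397, 0.0557]
eef_rot: [0.0, 0.162, 0.987, -0.0]
ft_force: [-0.1, 0.0, -1.2]
finger_gap: 0.53
finger_force: 46.5
```

apply_moves([
  [55,0,0,0,0],
  [85,0,0,0,0],
  [85,0,0,0,0],
  [85,0,0,0,0],
  [85,0,0,0,0],
  [85,0,0,-30,0],
  [85,0,0,-70,0],
  [85,0,0,-115,0],
  [85,0,0,-165,0],
  [85,0,0,-190,0],
  [85,0,0,-190,8],
  [85,0,0,-190,16],
  [85,0,0,-190,16],
  [85,0,0,-190,16],
])

```text
clock: 13.15
tcp_pos: [0.4982, -0.0396, 0.2451]
eef_rot: [-0.0, 0.296, 0.955, -0.0]
ft_force: [-0.1, -0.1, -0.2]
finger_gap: 0.995
finger_force: 0.0
```

```bash
cat > tin.py <<'E'
from fit import *
im=get_image('wrist'); cv2.imwrite('pics/w3.png',im['frame']); W=cloud(im); z=W[...,2]; hsv=cv2.cvtColor(im['frame'],cv2.COLOR_BGR2HSV)
near=(np.hypot(W[...,0]-.498,W[...,1]+.04)<.07)
m=near&(abs(z-.1)<.005)&(hsv[...,1]<70)&(hsv[...,2]>60)
q=W[m]*1000; print(len(q),cv2.minAreaRect(q[:,:2].astype(np.float32)),q.mean(0))
go(498,-40,55,71.8)
E
python3 tin.py
```

```text
4116 ((496.9709777832031, -38.278114318847656), (45.53132629394531, 63.33298873901367), 71.62809753417969) [495.75493656 -37.51670674  98.54508936]
now [498.1 -39.6 245. ] yaw 145.6 t 13.2 F [ 0.6 -0.   0.4] -> shift [ -0.2  -0.4 190. ] roll 73.8
```

apply_moves([
  [85,0,0,0,8],
  [85,0,0,0,16],
  [85,0,0,0,24],
  [85,0,0,0,32],
  [85,0,0,0,40],
  [85,0,0,0,48],
  [85,0,0,0,56],
  [85,0,0,0,64],
  [85,0,0,0,72],
  [85,0,0,0,74],
  [85,0,0,0,74],
], squeeze=45)

```text
clock: 14.3
tcp_pos: [0.4982, -0.0396, 0.245]
eef_rot: [-0.0, 0.812, 0.584, -0.0]
ft_force: [0.4, -0.1, 0.8]
finger_gap: 0.993
finger_force: 0.0
```

```bash
sed -i 's/go(498,-40,55,71.8)/go(497.5,-39,52,71.7)/' tin.py; python3 tin.py
```

```text
4112 ((497.4656066894531, -38.096073150634766), (45.358421325683594, 63.06590270996094), 71.31737518310547) [497.7055751  -37.34036584  98.45544602]
now [498.2 -39.6 245. ] yaw 71.6 t 14.35 F [-0.2 -0.6  0.4] -> shift [  0.3  -0.7 193. ] roll -0.1
```

apply_moves([
  [85,1,-1,30,0],
  [85,1,-1,70,0],
  [85,1,-1,110,0],
  [85,1,-1,150,0],
  [85,1,-1,175,0],
  [85,1,-1,188,0],
  [85,1,-1,193,0],
  [85,1,-1,193,0],
  [55,1,-1,193,0],
  [55,1,-1,193,0],
  [55,1,-1,193,0],
  [55,1,-1,193,0],
  [55,1,-1,193,0],
  [55,1,-1,193,0],
])

```text
clock: 15.75
tcp_pos: [0.4992, -0.0387, 0.0541]
eef_rot: [0.001, 0.812, 0.584, 0.001]
ft_force: [0.1, 0.5, 6.9]
finger_gap: 0.743
finger_force: 50.2
```

apply_moves([
  [55,0,0,-10,0],
  [55,0,0,-40,0],
  [55,0,0,-80,0],
  [55,0,0,-120,0],
  [55,0,0,-160,0],
  [55,0,0,-190,0],
  [55,0,0,-200,0],
  [55,0,0,-200,0],
])

```text
clock: 16.55
tcp_pos: [0.4984, -0.0385, 0.2539]
eef_rot: [0.001, 0.812, 0.584, 0.001]
ft_force: [1.0, 0.1, -1.5]
finger_gap: 0.74
finger_force: 50.2
```

```bash
python3 -c "
from h import *
print(manip.observe()['finger_gap'])
# axis in robot frame from wrist/grip ~ (593.1,218.5)
c=np.array([593.1,218.5]); a=np.radians(161.7); b=c+115*np.array([np.cos(a),np.sin(a)]); print('bay',b)
go(b[0],b[1],252,71.7)"
```

```text
0.7403195040402016
bay [483.91607007 254.60913244]
now [498.4 -38.5 253.9] yaw 71.4 t 16.55 F [ 1.   0.1 -1.5] -> shift [ 273.2 -107.2    1.6] roll -0.3
```

apply_moves([
  [55,10,-4,0,0],
  [55,30,-12,0,0],
  [55,60,-23,0,0],
  [55,95,-37,0,0],
  [55,130,-51,0,0],
  [55,165,-65,0,0],
  [55,200,-78,0,0],
  [55,230,-90,0,0],
  [55,252,-99,0,0],
  [55,266,-104,0,0],
  [55,273,-107,0,0],
  [55,273,-107,0,0],
  [55,273,-107,0,0],
])

```text
clock: 17.85
tcp_pos: [0.4833, 0.2537, 0.2517]
eef_rot: [0.0, 0.812, 0.583, -0.001]
ft_force: [0.0, 0.5, -1.9]
finger_gap: 0.751
finger_force: 50.2
```

```bash
python3 - <<'E'
from h import *
im=get_image('wrist'); cv2.imwrite('pics/w4.png',im['frame'])
W=cloud(im); z=W[...,2]
x,y=W[...,0]*1000-593.1,W[...,1]*1000-218.5; a=np.radians(161.7)
r=x*np.cos(a)+y*np.sin(a); t=-x*np.sin(a)+y*np.cos(a)
for lo,hi in((20,45),(-45,-20)):
    m=(abs(z-.144)<.003)&(r>78)&(r<152)&(t>lo)&(t<hi)
    if m.sum()>20:
        p=np.polyfit(r[m],t[m],1); print(m.sum(),t[m].min(),t[m].max(),np.median(t[m]),"slope deg",np.degrees(np.arctan(p[0])), r[m].min(),r[m].max())
m=(abs(z-.195)<.006)&(abs(r)<40)&(abs(t)<45)
if m.sum()>50: print('bar',cv2.minAreaRect(np.c_[r[m],t[m]].astype(np.float32)))
go(483.9,254.6,252,71.7)
E
```

```text
606 -34.4930109024341 -30.337009628024965 -32.456428856251755 slope deg -0.2802603759720522 78.03980780914769 151.4791262615078
bar ((0.35711240768432617, -0.9856376647949219), (13.387985229492188, 73.24954223632812), 0.031227175146341324)
now [483.5 253.6 252. ] yaw 71.3 t 17.9 F [ 1.1  0.5 -1.7] -> shift [1.1 0.1 0. ] roll -0.4
```

View pics/w4.png

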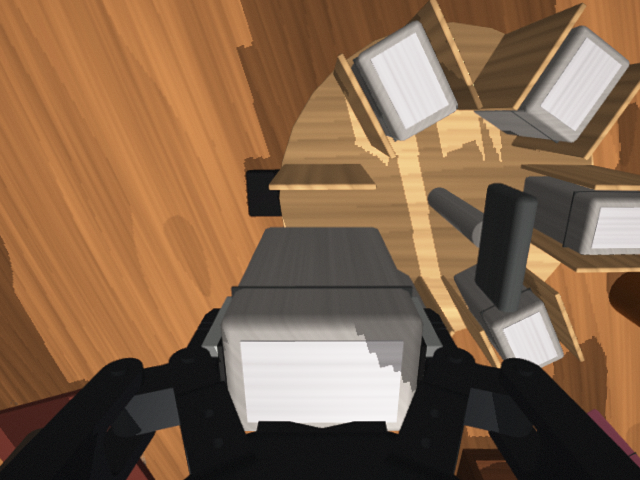

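The wrist view shows the tin held above the empty bay over the tongue. The far bay wall, at (322,178), lies 32.5 mm off centre as expected, so I lower the tin.

apply_moves([
  [55,1,0,10,0],
  [55,1,0,30,0],
  [55,1,0,45,0],
  [55,1,0,57,0],
  [55,1,0,69,0],
  [55,1,0,81,0],
  [55,1,0,93,0],
  [55,1,0,105,0],
  [55,1,0,117,0],
  [55,1,0,129,0],
  [55,1,0,139,0],
  [55,1,0,147,0],
  [55,1,0,153,0],
  [55,1,0,156,0],
  [55,1,0,156,0],
  [55,1,0,156,0],
])

```text
clock: 19.5
tcp_pos: [0.484, 0.2556, 0.0967]
eef_rot: [0.0, 0.812, 0.584, 0.0]
ft_force: [-0.3, 0.2, -0.2]
finger_gap: 0.748
finger_force: 50.2
```

```bash
python3 -c "
from h import *
go(483.9,254.6,92,71.7)"
```

```text
now [484.  255.6  96.7] yaw 71.4 t 19.5 F [-0.3  0.2 -0.2] -> shift [-1.   0.2  4.7] roll -0.3
```

apply_moves([
  [55,-1,0,2,0],
  [55,-1,0,3,0],
  [55,-1,0,4,0],
  [55,-1,0,5,0],
  [55,-1,0,5,0],
  [55,-1,0,5,0],
])

```text
clock: 20.1
tcp_pos: [0.4837, 0.2549, 0.0921]
eef_rot: [-0.0, 0.812, 0.584, 0.001]
ft_force: [-2.9, 0.6, 6.1]
finger_gap: 0.746
finger_force: 50.7
```

Contact with the floor shows as a force rise of about 6 N. I release gently and rise.

apply_moves([
  [70,0,0,0,0],
  [78,0,0,0,0],
  [85,0,0,0,0],
  [85,0,0,0,0],
  [85,0,0,0,0],
  [85,0,0,-15,0],
  [85,0,0,-40,0],
  [85,0,0,-80,0],
  [85,0,0,-120,0],
  [85,0,0,-150,0],
  [85,-30,0,-150,0],
  [85,-80,30,-150,0],
  [85,-130,60,-150,0],
  [85,-160,60,-150,0],
  [85,-160,60,-150,0],
  [85,-160,60,-150,0],
])

```text
clock: 21.7
tcp_pos: [0.4895, 0.0828, 0.2425]
eef_rot: [0.0, 0.813, 0.582, 0.001]
ft_force: [0.7, -0.2, -0.9]
finger_gap: 0.994
finger_force: 0.0
```

```bash
python3 - <<'E'
from fit import *
im=get_image('top'); C=carousel(im,cloud(im)); cv2.imwrite('pics/t9.png',cv2.resize(im['frame'][170:330,170:420],None,fx=3,fy=3))
print(pose()[1],pose()[0]['ft_force'])
E
```

```text
236 [702.7 177.9] [44.6 63.4] 73.0 [701.3 178.8 137.9]
240 [679.8 291.3] [66.  43.8] 41.6 [679.7 291.6 137.5]
198 [621.8 103. ] [35.7 63.7] 1.9 [620.8 102.  137.9]
236 [572.3 328.5] [42.5 61.9] 8.6 [572.3 326.9 137.9]
245 [486.2 250.8] [43.9 60.7] 71.2 [485.9 250.7 137.9]
[489.46261382  83.76538442 242.31054461] [-0.18132114  0.02663026  0.60812799]
```

View pics/t9.png

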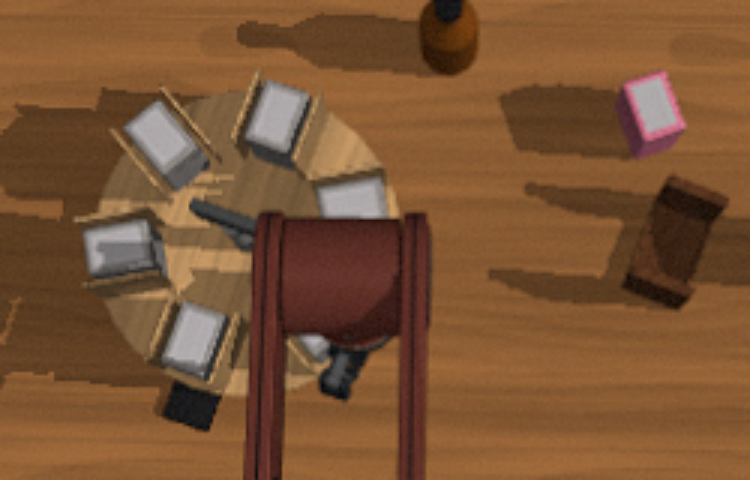

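The tin sits at (195,340) in the crop over the tongue. It is within 1 mm of where a fixed tin stood in that slot, at the same height (138 mm), and the caddy is empty.

```bash
python3 -c "
from plant import manip
print(manip.sign_off())"
```

```text
the job is handed in; nothing more can be done
None
```

The carousel is one click clockwise, the tin stands in the front bay within about 1 mm of a fixed tin's spot, and the job was handed in at about 22 s; hand-in returned no verdict.

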